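# Clamp a washed bonbon mould and start the dryer

### The job

Get the washed bonbon mould drying: with the fingertips push the mould along the drying bench until it rests against the fence, then flip the clamp lever over towards the mould so that it snaps down on its rim, then flip the long toggle on the control box over to start the blower. Only push things, do not lift the mould; leave the short toggle and everything else as they are.

Things in the scene. Friction and masses are not known exactly. Their poses are not given: they have to be found in the camera images.
- bench: mould-drying bench, fixed: slotted deck, low side rails, steel fence across the far end, low white blower housing behind it. Origin on the table under the deck, z up, x from the open near end to the fence, y left. In its frame (mm): deck top z 40, near edge x -95; rails' inner faces y +-94, top z 52; housing top z 55, reaching to x +156.
- fence (a point): middle of the top edge of the fence's near face (x +70, z 62 mm in the bench frame), against which the mould is pushed. Fence and the clamp's two cheeks (28 mm apart, 44 mm over all, top 91 mm above the table) reach 26 mm farther.
- mould: the bonbon mould on the bench: a white slab 100 (x) x 180 (y) x 24 (z) mm with 18 grey dimples, 0.25 to 0.5 kg, loose, lying between the rails (about 4 mm play each side) 25 to 55 mm short of the fence. Origin at the centre of its underside. Against the fence its origin is at x = +20 mm in the bench frame.
- clamp (a joint): over-centre clamp lever at the middle of the fence, rad. 0 = open: handle leans 0.5 rad from vertical away from the mould (bench +x), pad up. Grows as the handle swings over the mould (to bench -x); 0.5 is dead centre (handle vertical), past it a spring snaps it on: pad on the rim of the seated mould at about 0.95, or 1.1 with nothing under it. About 4 N at the tip moves it.
- clamp_hinge (a point): the clamp's hinge, its axis along the bench's y: x +83, z 76 mm in the bench frame.
- clamp_tip (a point): centre of the round end of the clamp handle, a black grip 16 mm thick that fills the upper half of the handle; 85 mm from the hinge. When open it is 41 mm beyond the hinge (bench +x) and 151 mm above the table.
- clamp_lever: the whole clamp lever (steel arm, black grip, rubber pad); origin on the hinge axis, y along it.
- clamp_pad (a point): rubber pad of the clamp, a cross cylinder 12 mm thick, 22 mm long along the bench's y, 34 mm from the hinge on the mould's side; this point is its centre. It turns with the lever.
- control_box: grey control box 120 x 120 x 60 mm, fixed to the table on one side of the bench, left or right (a low white kitchen scale, 36 mm high, stands on the other). Origin at the centre of its underside, z up; in its frame the long toggle is at y = +30 mm and the short one at y = -30 mm, both pivot at x = 0, z = 62 mm.
- blower_switch (a joint): the long toggle (65 mm, 12 mm thick in its upper half), rad. 0 = off: leans 0.4 rad towards the box's -x. Swings towards the box's +x; 0.4 is the dead centre (upright), past it a spring snaps it to 0.8 = on. About 3 N at the tip moves it.
- blower_switch_tip (a point): centre of the round end of the long toggle, 65 mm from its pivot; off: 25 mm to the box's -x of the pivot, 122 mm above the table.
- lamp_switch (a joint): the short toggle (28 mm, 12 mm thick), rad, same sense: 0 = as found, 0.8 = over. Leave as found. Its highest point stands 97 mm above the table as it swings.
- lamp_switch_tip (a point): centre of the round end of the short toggle.
- nozzle: steel piping nozzle, a loose cone 28 mm wide, 42 mm tall, standing in front of the bench; leave alone
- ramekin: white porcelain ramekin, 52 mm wide, 36 mm tall, standing in front of the bench; leave alone
- jar: amber jar with white cap, 68 mm wide, 100 mm tall; leave alone
- spatula: spatula lying flat; leave alone
- bowl: steel bowl, 130 mm wide, 55 mm tall; leave alone
Not all that is in view belongs to the job. What is shaped like the mould but green or red is not meant. Of the things that look like the control_box, the larger one is meant.

How it is judged:
By the outcome, as a careful person would: the job done as asked, in the order asked, and still so for the second after the job is handed in, with the robot touching nothing.
It also fails if it takes over 51 s, if anything falls off the work surface, if the arm or the gripper's body presses on something with over 40 N, if the wrist force passes 120 N, or if a joint passes its speed limit or range.

### The arm

A 6-joint arm with a two-finger parallel gripper is mounted at the origin on the work surface. World frame = base frame: x ahead of the robot, y to its left, z up, the work surface at z = 0. Lengths are in m, angles in rad, forces in N, time in s.
With the tool pointing down it reaches from about 0.25 to 0.725 m from the base axis. Payload 4 kg.
Tool frame: the origin (TCP) lies on the centre line of the jaws, within the pads' length; the fingertips stand 22 mm ahead of it and the grasp point (between the pads) lies 3 mm ahead of it; z points along the fingers, y is the line along which they close (so a half turn about z gives the same grasp; the last joint's range is limited). The gripper opens to 85 mm and grips with 20 to 120 N. Pads are 22 mm wide; open, the fingers measure 114 mm over their backs; the gripper's body (76 mm by 85 mm) begins 54 mm behind the grasp point. The pads swing forward as they close: fully open they stand 13 mm farther back than shut.
Start: joints at [-1.337, 0.241, 0.005, 1.335, 0, 1.571], TCP at [0.116, -0.486, 0.228] pointing down, gripper open.
Joint ranges: [-2.72, 2.72], [-1.05, 1.87], [-1.09, 1.28], [-1.99, 2.15], [-1.42, 1.44], [-3.14, 3.14]. Speed limits (rad/s): [2.79, 2.79, 3.14, 3.14, 3.14, 3.14].

### API

Orientations are given as a rotation vector (axis times angle).
In Python, from plant import robot gives the robot as it stands.
- The arm moves only by the tool drive_tool, never from a script. Its argument "deltas" is a list of rows, each an object with "slide": the shift along the tool's x, y, z in m, a list of three; "yaw": the turn about the tool's z in degrees. In form: [{"slide": [tx, ty, tz], "yaw": yaw}, ...]. A call has 1 to 8 rows; each row shifts and turns the commanded pose from where the row before left it, along the tool's axes as they then stand; what a row does not reach is not made up. A row lasts 1/12 s, in which the tool goes at most 41.7 mm and 7.16 degrees, less where a joint would pass 70% of its speed; a pose out of reach is approached as far as the arm can. A call is refused whole if a number of a shift passes 0.0417 or a number of a turn 7.16, either way. A call with a gripper value outside its range is refused whole. "claw" is the opening, from 0 (shut) to 1 (fully open), set as the call begins (left out, the last holds). The fingers move at their own pace and stop on an object; "force" is the grip in N (left out, the last holds). Time passes only in rows, so rows that do not move let the fingers close. It gives the time, the measured TCP pose, the force, the opening and the grip force at its end, in the units of the state.
- robot.get_state(): the state, without advancing time (a new reading comes with each control period).
- robot.get_image(name): name is "side" or "top"; returns a dict with "pixels" (480x640x3 uint8, red, green, blue), "range_z" (480x640 float32, m along the optical axis (not along the pixel's ray), 0 where there is no reading), "camera_matrix" (3x3 intrinsics, pixels), "k1" (the pictures are not rectified: a ray, as slopes to the right and down, at radius r is drawn at 1 + k1 r^2 times it, then the intrinsics apply), "world_to_cam" (4x4, takes a point from world to camera coordinates). Camera axes: x right, y down, z forward; pixel columns grow to the right and rows downward; lengths in m; the calibration is good to about 2 mm. A picture is of the moment at which its call begins.
- robot.close_job(): hands the job in; it is judged then, once.
The state is a dict: "clock": time; "qpos": joint angles; "qd": joint speeds; "joint_efforts": joint torques, N m; "ee_pos": TCP position; "tool_rot": TCP orientation; "wrist_force": force on the tool from outside, world axes, zero at the start; "torque": the same for the moment, N m; "finger_gap": finger opening in m; "gripper_force": force on a finger pad.
Only numpy, scipy, OpenCV 4.12 (cv2) and the standard library are available. Lean on these libraries where they do the work, as an engineer would, in place of code of your own. Each camera call takes 0.05 s, during which the arm holds its last target. There are 200 camera calls.

## Working session

There is one attempt and no reset: what is moved stays moved. The work goes in short steps, Python scripts to look and compute and a tool call to move; the robot and the scene stay as the last step left them, time stands still between calls to the robot, and variables do not carry over. Pictures are saved under pics/ and viewed, at most 10 in all, crops included, and the job is handed in when it is done.

Besides the shell and the picture viewer there is one more tool, called after "Call:" as a command line: name --argument value ..., lists and objects as JSON in quotes. drive_tool: Moves the arm, as the interface text tells. Its arguments: {"type":"object","properties":{"deltas":{"type":"array","items":{"type":"object","properties":{"slide":{"type":"array","items":{"type":"number"}},"yaw":{"type":"number"}}}},"claw":{"type":"number"},"force":{"type":"number"}},"required":["deltas"]}

```bash
ls; mkdir -p pics; cat > h.py <<'E'
import numpy as np, cv2
from plant import robot
def grab(n,f=None):
    d=robot.get_image(n)
    if f: cv2.imwrite('pics/'+f,d['pixels'][:,:,::-1])
    return d
def cloud(d):
    K=np.array(d['camera_matrix']);k=d['k1']
    if not np.isscalar(k): k=float(np.ravel(k)[0])
    v,u=np.mgrid[0:480,0:640]
    a=(u-K[0,2])/K[0,0];b=(v-K[1,2])/K[1,1];x,y=a.copy(),b.copy()
    for _ in range(20):
        s=1+k*(x*x+y*y);x,y=a/s,b/s
    z=d['range_z'];P=np.stack([x*z,y*z,z],-1)
    T=np.linalg.inv(np.array(d['world_to_cam']))
    W=P@T[:3,:3].T+T[:3,3];W[z==0]=np.nan
    return W
E
python3 - <<'E'
from h import *
s=robot.get_state();print(s)
for n in('top','side'):
    d=grab(n,n+'0.png');np.save(n+'0.npy',cloud(d));print(np.array(d['world_to_cam']).round(3),d['k1'],d['camera_matrix'])
E
```

```text
pics
{'clock': 0.0, 'qpos': array([-1.33696258e+00,  2.41383266e-01,  3.72550665e-03,  1.33520805e+00,
        8.84097534e-07,  1.57081813e+00]), 'qd': array([-1.02034356e-05, -9.23620551e-06,  6.21410144e-04, -1.27700853e-03,
       -2.96240473e-04, -2.76148478e-04]), 'joint_efforts': array([ 2.28497277e-05, -3.72313857e+01,  2.52411354e+01,  1.69237331e-02,
        5.74030560e-05, -1.51577694e-06]), 'ee_pos': array([ 0.11570601, -0.48576882,  0.2273283 ]), 'tool_rot': array([-3.11810757e+00, -3.66195176e-01,  3.77608521e-04]), 'wrist_force': array([ 0.0891929 , -0.22563404, -0.43512687]), 'torque': array([ 0.03606856,  0.06085767, -0.07113116]), 'gripper_force': 0.0, 'finger_gap': 0.08559619505943777}
[[ 0.028 -0.999  0.024 -0.011]
 [-0.995 -0.03  -0.096  0.52 ]
 [ 0.097 -0.022 -0.995  1.32 ]
 [ 0.     0.     0.     1.   ]] -0.15535697438666943 [[563.48367006   0.         324.99657769]
 [  0.         563.48367006 239.37526235]
 [  0.           0.           1.        ]]
[[-0.747 -0.665  0.014  0.367]
 [-0.509  0.558 -0.655  0.313]
 [ 0.428 -0.497 -0.755  0.951]
 [ 0.     0.     0.     1.   ]] -0.04181814215494567 [[502.66979508   0.         318.52475864]
 [  0.         502.66979508 235.94125011]
 [  0.           0.           1.        ]]
```

View pics/top0.png

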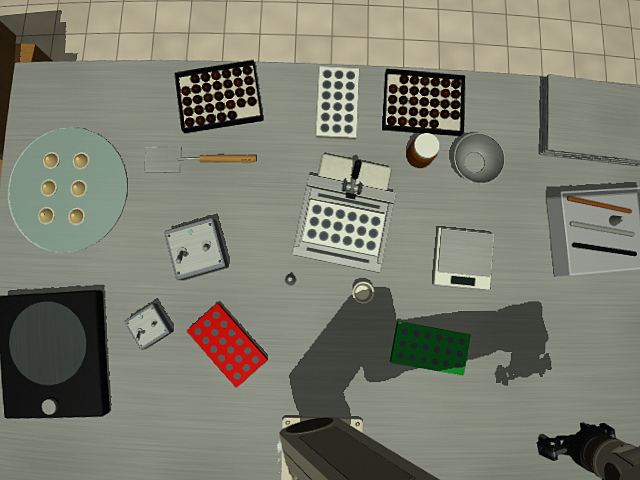

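View pics/side0.png

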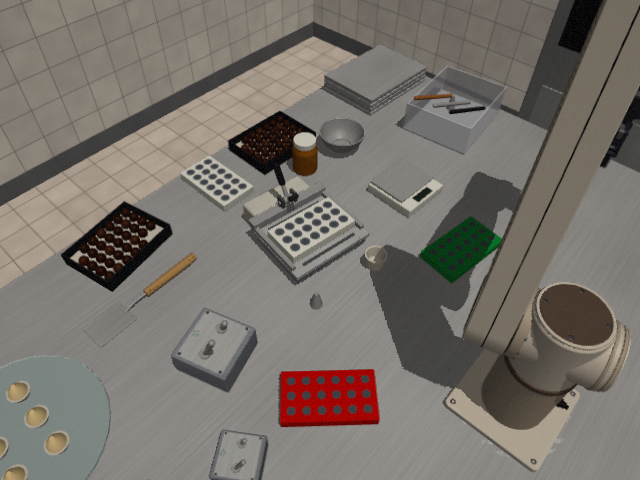

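Top view: the bench is at about (345,220) with its clamp at (353,180) and the mould at (343,225). The large control box is at (197,247) on the left, with toggles at (182,256) and (207,245). The nozzle is at (290,279) and the ramekin at (363,291). The side view agrees, with the box at (215,345).

```bash
python3 - <<'E'
from h import *
W=np.load('top0.npy');S=np.load('side0.npy');im=cv2.imread('pics/top0.png')
def rect(P,n):
    r=cv2.minAreaRect((P[:,:2]*1000).astype(np.float32));print(n,len(P),np.round(r[0],1),np.round(r[1],1),round(r[2],1),'z',np.round(np.median(P[:,2]),4))
def sel(W,lo,hi,u0,u1,v0,v1,extra=None):
    m=np.zeros(W.shape[:2],bool);m[v0:v1,u0:u1]=1
    m&=(W[...,2]>lo)&(W[...,2]<hi)
    if extra is not None:m&=extra
    m=cv2.morphologyEx(m.astype(np.uint8),cv2.MORPH_OPEN,np.ones((2,2)))
    n,l,st,c=cv2.connectedComponentsWithStats(m)
    k=1+np.argmax(st[1:,4]);return W[l==k]
rect(sel(W,.059,.07,295,390,190,255),'mould')
rect(sel(W,.03,.07,285,400,140,275),'bench all')
rect(sel(W,.035,.045,285,400,180,275),'deck')
rect(sel(W,.05,.07,150,240,205,290),'box')
for n,X,(u0,u1,v0,v1) in(('top',W,(150,240,205,290)),('side',S,(170,260,300,390))):
    P=X[v0:v1,u0:u1].reshape(-1,3)
    for lo in(.07,.08,.09,.1,.11,.12):
        q=P[(P[:,2]>lo)&(P[:,2]<lo+.01)]
        if len(q):
            c=[];
            t,cl=cv2.partition(q[:,:2].tolist(),lambda a,b:0) if 0 else (0,0)
            # split by kmeans-free distance grouping
            g=[]
            for p in q:
                for h in g:
                    if np.hypot(*(np.mean(h,0)[:2]-p[:2]))<.03:h.append(p);break
                else:g.append([p])
            print(n,lo,[(len(h),np.mean(h,0).round(4).tolist()) for h in g])
for n,X,(u0,u1,v0,v1) in(('top',W,(320,385,150,205)),('side',S,(255,320,155,215))):
    P=X[v0:v1,u0:u1].reshape(-1,3)
    for lo in np.arange(.06,.17,.01):
        q=P[(P[:,2]>lo)&(P[:,2]<lo+.01)]
        if len(q):print(n,'clamp',lo.round(2),len(q),np.median(q,0).round(4),np.ptp(q,0).round(3))
for n,(u,v) in dict(nozzle=(290,279),ram=(363,291),jar=(425,143)).items(): print(n,W[v,u])
cv2.imwrite('pics/c.png',cv2.resize(np.hstack([im[140:275,285:405],im[200:335-0,150:270]]),None,fx=3,fy=3,interpolation=2))
E
```

```text
mould 3072 [548.7 -41.6] [176.4 101.2] 78.8 z nan
bench all 8467 [573.  -56.7] [209.7 248.5] 74.2 z nan
deck 1134 [nan nan] [0. 0.] 0.0 z nan
box 2524 [485.4 307.4] [118.1 116.3] 18.0 z nan
top 0.07 [(2, [0.493, 0.2761, 0.0766]), (7, [0.4753, 0.3352, 0.0746]), (1, [0.4556, 0.2657, 0.0731])]
top 0.08 [(11, [0.4864, 0.2791, 0.0881]), (5, [0.4719, 0.3346, 0.0848])]
top 0.09 [(15, [0.4871, 0.2773, 0.093]), (4, [0.468, 0.332, 0.0961])]
top 0.1 [(8, [0.4651, 0.3318, 0.105])]
top 0.11 [(9, [0.4608, 0.3296, 0.1149])]
top 0.12 [(24, [0.454, 0.33, 0.1253])]
side 0.07 [(6, [0.4879, 0.2866, 0.0768]), (8, [0.4695, 0.3409, 0.0748])]
side 0.08 [(22, [0.4831, 0.2832, 0.0863]), (7, [0.4666, 0.3406, 0.0836])]
side 0.09 [(21, [0.4841, 0.2812, 0.0923]), (5, [0.4603, 0.3407, 0.0971])]
side 0.1 [(13, [0.457, 0.3391, 0.1054])]
side 0.11 [(19, [0.4532, 0.3381, 0.1164])]
side 0.12 [(34, [0.4518, 0.3341, 0.1248])]
top clamp 0.06 473 [ 0.6365 -0.0433  0.0625] [0.113 0.152 0.009]
top clamp 0.07 29 [ 0.6347 -0.0565  0.0781] [0.025 0.049 0.009]
top clamp 0.08 98 [ 0.6376 -0.0511  0.0861] [0.028 0.047 0.01 ]
top c
[... 580 characters left out ...]
p 0.07 48 [ 0.6388 -0.0423  0.074 ] [0.114 0.183 0.01 ]
side clamp 0.08 86 [ 0.6396 -0.0459  0.0857] [0.026 0.044 0.01 ]
side clamp 0.09 54 [ 0.6412 -0.0492  0.0934] [0.045 0.046 0.01 ]
side clamp 0.1 60 [ 0.6133 -0.0485  0.1043] [0.049 0.022 0.009]
side clamp 0.11 23 [ 0.6552 -0.0507  0.1147] [0.014 0.013 0.008]
side clamp 0.12 36 [ 0.6582 -0.0509  0.1247] [0.022 0.014 0.01 ]
side clamp 0.13 30 [ 0.6637 -0.0525  0.1341] [0.015 0.015 0.01 ]
side clamp 0.14 35 [ 0.6698 -0.0523  0.1442] [0.02  0.016 0.009]
side clamp 0.15 28 [ 0.6747 -0.054   0.1545] [0.014 0.01  0.009]
nozzle [0.42296795 0.08384246 0.04638412]
ram [ 0.40011773 -0.09116302  0.00515787]
jar [ 0.74507093 -0.22011362  0.10006618]
```

View pics/c.png

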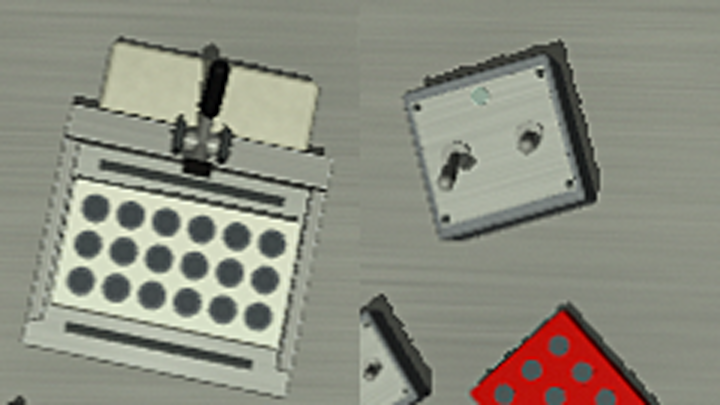

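Crop: the bench leans to the right (x heading about -11°). The handle leans away from the mould, and the long toggle at crop (455,165) leans towards the viewer (box -x). I'll refine the axes once more.

```bash
python3 - <<'E'
from h import *
for n in('top','side'):
    W=np.load(n+'0.npy').reshape(-1,3);W=W[~np.isnan(W[:,0])]
    m=(abs(W[:,0]-.555)<.2)&(abs(W[:,1]+.03)<.17)&(W[:,2]>.02);P=W[m]
    best=None
    # fence top strip: z .057-.067 beyond mould; line direction by PCA
    def fr(P,th,o=(.5546,-.0319)):
        d=P[:,:2]-o;c,s=np.cos(th),np.sin(th);return np.c_[d@[c,s],d@[-s,c],P[:,2]]*1000
    th=np.radians(-11.2);Q=fr(P,th)
    # mould near face edge, and far edge, fence near edge, per y-bin
    top=Q[(Q[:,2]>59)&(Q[:,2]<68)]
    out=[]
    for y in range(-75,80,15):
        s=top[(abs(top[:,1]-y)<4)];m=s[(s[:,0]>-80)&(s[:,0]<58)&(s[:,2]>60)][:,0];f=s[(s[:,0]>58)&(s[:,0]<110)][:,0]
        if len(m)>3 and len(f)>2: out.append((y,m.min(),m.max(),f.min(),f.max()))
    print(n);print(np.round(out).astype(int).tolist());o=np.array(out)
    for k in(1,2,3,4):print(k,np.polyfit(o[:,0],o[:,k],1).round(3))
    m=top[(top[:,0]<50)&(top[:,0]>-60)&(abs(top[:,1])<92)];print('mould y',np.percentile(m[:,1],[1,99]))
    b=Q[(Q[:,2]>47)&(Q[:,2]<56)&(Q[:,0]<60)&(Q[:,0]>-90)];print('rail y',np.percentile(b[:,1],[2,98]))
    f=top[(top[:,0]>70)&(top[:,0]<96)&(abs(top[:,1])<120)];print('fence y',np.percentile(f[:,1],[1,99]))
    m=(abs(W[:,0]-.485)<.09)&(abs(W[:,1]-.307)<.09)&(W[:,2]>.052)&(W[:,2]<.066)
    print('box',cv2.minAreaRect((W[m][:,:2]*1000).astype(np.float32)),W[m][:,2].mean())
E
```

```text
top
[[-75, -55, 44, 75, 101], [-60, -55, 44, 75, 108], [-45, -56, 44, 75, 108], [-30, -57, 42, 74, 105], [-15, -57, 42, 76, 99], [0, -56, 42, 76, 109], [15, -58, 42, 73, 80], [30, -58, 41, 73, 104], [45, -59, 41, 73, 99], [60, -59, 40, 73, 99], [75, -59, 41, 72, 98]]
1 [-2.9000e-02 -5.7111e+01]
2 [-2.5000e-02  4.2014e+01]
3 [-1.9000e-02  7.4001e+01]
4 [-6.1000e-02  1.0083e+02]
mould y [-90.35833456  80.5731006 ]
rail y [-110.19521385   97.1190772 ]
fence y [-106.81867436   97.73603519]
box ((486.9033508300781, 310.1689453125), (122.35807037353516, 121.89460754394531), 17.852067947387695) 0.060193717509751776
side
[[-75, -57, 45, 73, 98], [-60, -57, 42, 73, 101], [-45, -58, 41, 73, 99], [-30, -58, 44, 72, 83], [-15, -59, 39, 71, 84], [0, -59, 42, 71, 87], [15, -59, 41, 72, 91], [30, -60, 40, 71, 98], [45, -59, 40, 71, 99], [60, -60, 38, 70, 98], [75, -60, 38, 71, 96]]
1 [-2.3000e-02 -5.8795e+01]
2 [-3.5000e-02  4.0926e+01]
3 [-1.8000e-02  7.1583e+01]
4 [9.0000e-03 9.4155e+01]
mould y [-89.93112796  85.08931365]
rail y [-108.79961656  101.48819521]
fence y [-104.37591604  101.540693  ]
box ((485.26812744140625, 312.5335388183594), (120.77169799804688, 121.04682922363281), 17.818099975585938) 0.05982479276968076
```

Call:
drive_tool --deltas '[{"slide": [0.02, -0.035, 0], "yaw": 3}, {"slide": [0.02, -0.035, 0], "yaw": 3}, {"slide": [0.02, -0.035, 0], "yaw": 3}, {"slide": [0.02, -0.035, 0], "yaw": 3}, {"slide": [0.02, -0.035, 0], "yaw": 3}, {"slide": [0.02, -0.035, 0], "yaw": 3}, {"slide": [0.02, -0.035, 0], "yaw": 3}, {"slide": [0.02, -0.035, 0], "yaw": 3}]'

```text
clock: 0.77
ee_pos: [0.2603, -0.1988, 0.2281]
tool_rot: [3.128, -0.296, 0.0]
wrist_force: [1.3, -0.7, -0.1]
finger_gap: 0.0852
gripper_force: 0.0
```

Call:
drive_tool --deltas '[{"slide": [0.025, -0.0304, 0], "yaw": -0.6}, {"slide": [0.025, -0.0304, 0]}, {"slide": [0.025, -0.0304, 0]}, {"slide": [0.025, -0.0304, 0]}, {"slide": [0.025, -0.0304, 0]}, {"slide": [0.025, -0.0304, 0]}, {"slide": [0.025, -0.0304, 0]}, {"slide": [0, 0, 0]}]'

```text
invalid input
```

Call:
drive_tool --deltas '[{"slide": [0, 0, 0.035]}, {"slide": [0, 0, 0.035]}, {"slide": [0, 0, 0.03]}, {"slide": [0, 0, 0.02]}, {"slide": [0, 0, 0]}]'

```text
invalid input
```

```bash
python3 - <<'E'
from h import *
grab('side');d=grab('side')
cv2.imwrite('pics/s1.png',cv2.resize(d['pixels'][130:330,180:440,::-1],None,fx=3,fy=3))
E
```

```text
(no output)
```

View pics/s1.png

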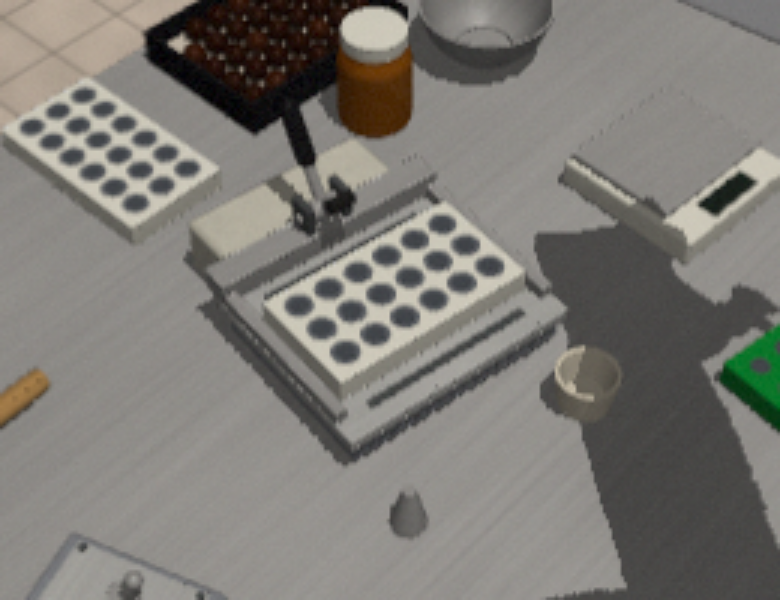

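Both calls were refused because every row needs a yaw, so nothing moved. The crop shows the mould at (390,300), short of the fence, with the handle open at (297,130).

Call:
drive_tool --deltas '[{"slide": [0.025, -0.0304, 0], "yaw": -0.6}, {"slide": [0.025, -0.0304, 0], "yaw": 0}, {"slide": [0.025, -0.0304, 0], "yaw": 0}, {"slide": [0.025, -0.0304, 0], "yaw": 0}, {"slide": [0.025, -0.0304, 0], "yaw": 0}, {"slide": [0.025, -0.0304, 0], "yaw": 0}, {"slide": [0.025, -0.0304, 0], "yaw": 0}, {"slide": [0, 0, 0], "yaw": 0}]'

```text
clock: 1.53
ee_pos: [0.4688, -0.0534, 0.2275]
tool_rot: [-3.108, 0.2, -0.005]
wrist_force: [0.2, -0.7, 0.8]
finger_gap: 0.0854
gripper_force: 0.0
```

Call:
drive_tool --deltas '[{"slide": [0, 0, 0.035], "yaw": 0}, {"slide": [0, 0, 0.035], "yaw": 0}, {"slide": [0, 0, 0.03], "yaw": 0}, {"slide": [0, 0, 0.02], "yaw": 0}, {"slide": [0, 0, 0], "yaw": 0}]'

```text
clock: 1.95
ee_pos: [0.4602, -0.0531, 0.104]
tool_rot: [-3.107, 0.204, 0.014]
wrist_force: [-0.3, 0.6, -0.1]
finger_gap: 0.085
gripper_force: 0.0
```

```bash
python3 - <<'E'
from h import *
d=grab('side')
cv2.imwrite('pics/s2.png',cv2.resize(d['pixels'][130:330,180:440,::-1],None,fx=3,fy=3))
print(robot.get_state()['ee_pos'])
E
```

```text
[ 0.46205416 -0.05323667  0.10646995]
```

View pics/s2.png

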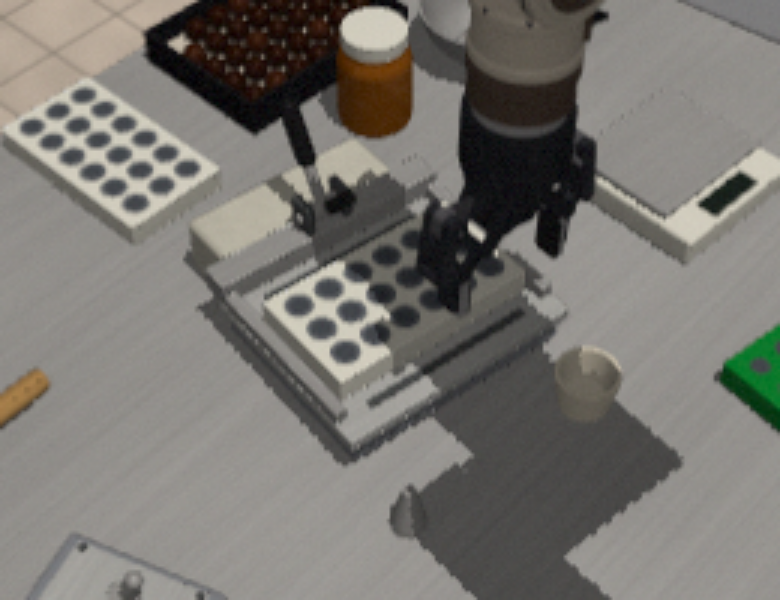

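The gripper is open over the mould's near edge, about 30 mm too far right, since part of the motion was lost. The fingertip at (455,300) is still clear above the deck. Correcting.

Call:
drive_tool --deltas '[{"slide": [0.002, -0.01, 0], "yaw": 0.9}, {"slide": [0.002, -0.01, 0], "yaw": 0.9}, {"slide": [0.003, -0.01, 0], "yaw": 0.9}, {"slide": [0, 0, 0], "yaw": 0}, {"slide": [0, 0, 0], "yaw": 0}]'

```text
clock: 2.42
ee_pos: [0.473, -0.0516, 0.1109]
tool_rot: [-3.084, 0.216, -0.006]
wrist_force: [0.3, -0.5, 0.4]
finger_gap: 0.0853
gripper_force: 0.0
```

```bash
cat > st.py <<'E'
from h import *
from scipy.spatial.transform import Rotation as R
s=robot.get_state();p=s['ee_pos'];M=R.from_rotvec(s['tool_rot']).as_matrix()
th=np.radians(-10.2);o=np.array([.5564,-.0358]);d=p[:2]-o
print('t',s['clock'],'p',p.round(4),'heading',np.degrees(np.arctan2(M[1,0],M[0,0])).round(1),'tz',M[:,2].round(3),'F',s['wrist_force'].round(1))
print('bench xy',(np.array([d@[np.cos(th),np.sin(th)],d@[-np.sin(th),np.cos(th)]])*1000).round(1))
E
python3 st.py
```

```text
t 2.4167 p [ 0.473  -0.0516  0.1109] heading -8.0 tz [ 0.007  0.05  -0.999] F [ 0.3 -0.5  0.4]
bench xy [-79.2 -30.3]
```

```bash
python3 -c "
from plant import robot
print(robot.get_state()['qpos'].round(3))"
```

```text
[-0.141  0.281 -0.265  1.025  0.05   3.14 ]
```

Joint 6 is at its limit, so I'll use the equivalent half-turned orientation.

Call:
drive_tool --deltas '[{"slide": [0, 0, -0.02], "yaw": -7.1}, {"slide": [0, 0, 0], "yaw": -7.1}, {"slide": [0, 0, 0], "yaw": -7.1}, {"slide": [0, 0, 0], "yaw": -7.1}, {"slide": [0, 0, 0], "yaw": -7.1}, {"slide": [0, 0, 0], "yaw": -7.1}, {"slide": [0, 0, 0], "yaw": -7.1}, {"slide": [0, 0, 0], "yaw": -7.1}]'

```text
clock: 3.08
ee_pos: [0.472, -0.0522, 0.1302]
tool_rot: [-2.817, -1.289, -0.04]
wrist_force: [-0.2, -0.1, 0.1]
finger_gap: 0.0854
gripper_force: 0.0
```

Call:
drive_tool --deltas '[{"slide": [0, 0, 0], "yaw": -7.1}, {"slide": [0, 0, 0], "yaw": -7.1}, {"slide": [0, 0, 0], "yaw": -7.1}, {"slide": [0, 0, 0], "yaw": -7.1}, {"slide": [0, 0, 0], "yaw": -7.1}, {"slide": [0, 0, 0], "yaw": -7.1}, {"slide": [0, 0, 0], "yaw": -7.1}, {"slide": [0, 0, 0], "yaw": -7.1}]'

```text
clock: 3.75
ee_pos: [0.472, -0.0522, 0.1302]
tool_rot: [-1.876, -2.487, -0.068]
wrist_force: [0.2, -0.2, 0.5]
finger_gap: 0.0857
gripper_force: 0.0
```

Call:
drive_tool --deltas '[{"slide": [0, 0, 0], "yaw": -7.1}, {"slide": [0, 0, 0], "yaw": -7.1}, {"slide": [0, 0, 0], "yaw": -7.1}, {"slide": [0, 0, 0], "yaw": -7.1}, {"slide": [0, 0, 0], "yaw": -7.1}, {"slide": [0, 0, 0], "yaw": -7.1}, {"slide": [0, 0, 0], "yaw": -7.1}, {"slide": [0, 0, 0], "yaw": 0}]'

```text
clock: 4.42
ee_pos: [0.472, -0.0522, 0.1301]
tool_rot: [-0.667, -3.064, -0.079]
wrist_force: [0.4, 0.2, 0.9]
finger_gap: 0.0857
gripper_force: 0.0
```

```bash
python3 st.py
```

```text
t 4.4167 p [ 0.472  -0.0522  0.1301] heading 155.4 tz [ 0.006  0.05  -0.999] F [0.4 0.2 0.9]
bench xy [-80.2 -31.1]
```

Call:
drive_tool --deltas '[{"slide": [0, 0, 0], "yaw": -7.1}, {"slide": [0, 0, 0], "yaw": -7.1}, {"slide": [0.002, 0.009, 0], "yaw": 0}, {"slide": [0.002, 0.009, 0], "yaw": 0}, {"slide": [0, 0.009, 0.012], "yaw": 0}, {"slide": [0, 0, 0.018], "yaw": 0}, {"slide": [0, 0, 0.015], "yaw": 0}, {"slide": [0, 0, 0], "yaw": 0}]' --claw 0.6

```text
clock: 5.08
ee_pos: [0.4707, -0.0214, 0.0837]
tool_rot: [-0.291, -3.122, -0.079]
wrist_force: [0.0, -0.4, -0.6]
finger_gap: 0.0513
gripper_force: 0.0
```

```bash
python3 st.py; python3 - <<'E'
from h import *
d=grab('side');W=cloud(d);p=robot.get_state()['ee_pos']
cv2.imwrite('pics/s3.png',cv2.resize(d['pixels'][130:330,180:440,::-1],None,fx=3,fy=3))
dark=(d['pixels'].max(-1)<60)&(np.hypot(W[...,0]-p[0],W[...,1]-p[1])<.08)&(W[...,2]>.045)
P=W[dark];i=np.argsort(P[:,2])[:25];print(P[i].round(3).tolist())
print(robot.get_state()['finger_gap'])
E
```

```text
t 5.0833 p [ 0.4707 -0.0214  0.0837] heading 169.4 tz [-0.     0.051 -0.999] F [ 0.  -0.4 -0.6]
bench xy [-86.9  -1. ]
[[0.499, -0.016, 0.049], [0.498, -0.011, 0.057], [0.53, 0.028, 0.059], [0.531, 0.007, 0.061], [0.544, -0.021, 0.061], [0.544, -0.017, 0.061], [0.511, -0.081, 0.062], [0.499, -0.009, 0.062], [0.547, 0.003, 0.062], [0.525, -0.017, 0.062], [0.545, 0.001, 0.062], [0.518, -0.016, 0.062], [0.509, -0.065, 0.062], [0.524, 0.018, 0.062], [0.514, -0.015, 0.062], [0.506, -0.075, 0.062], [0.529, 0.019, 0.062], [0.507, -0.091, 0.062], [0.515, -0.009, 0.062], [0.512, -0.078, 0.063], [0.502, -0.074, 0.063], [0.522, 0.013, 0.063], [0.547, -0.017, 0.063], [0.526, -0.015, 0.063], [0.526, 0.005, 0.063]]
0.05089514193342915
```

View pics/s3.png

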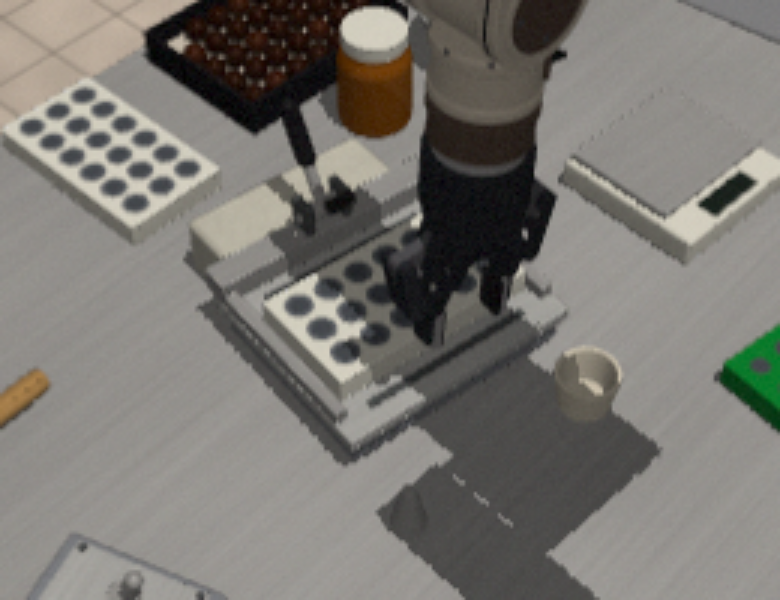

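The tips are at crop (430,340) and (490,310), just short of the mould's near face. Measuring their height.

```bash
python3 - <<'E'
from h import *
d=robot.get_image('side');W=cloud(d)
th=np.radians(-10.2);q=W[...,:2]-robot.get_state()['ee_pos'][:2]
bx=q@[np.cos(th),np.sin(th)];by=q@[-np.sin(th),np.cos(th)]
for s in(1,-1):
    m=(abs(bx)<.022)&(s*by>.01)&(s*by<.06)&(W[...,2]>.048)&(W[...,2]<.11)
    z=np.sort(W[m][:,2]);print(s,len(z),z[:10].round(4),'by',np.percentile(by[m],[5,95]).round(3),'bx',np.percentile(bx[m],[5,95]).round(3))
E
```

```text
1 36 [0.0939 0.0942 0.0957 0.0961 0.0967 0.0967 0.0972 0.0991 0.0992 0.0993] by [0.026 0.038] bx [-0.013  0.001]
-1 54 [0.0901 0.0908 0.0913 0.0933 0.0937 0.0937 0.094  0.0941 0.0941 0.0949] by [-0.035 -0.025] bx [-0.013  0.006]
```

Call:
drive_tool --deltas '[{"slide": [0, 0, 0.005], "yaw": 0}, {"slide": [0, 0, 0.005], "yaw": 0}, {"slide": [0, 0, 0.004], "yaw": 0}, {"slide": [0, 0, 0.003], "yaw": 0}, {"slide": [0, 0, 0], "yaw": 0}]'

```text
clock: 5.6
ee_pos: [0.4726, -0.0219, 0.0686]
tool_rot: [-0.288, -3.127, -0.079]
wrist_force: [-0.0, -0.3, -0.2]
finger_gap: 0.0514
gripper_force: 0.0
```

```bash
python3 st.py; python3 - <<'E'
from h import *
d=robot.get_image('side');W=cloud(d);z=W[...,2]
cv2.imwrite('pics/s4.png',cv2.resize(d['pixels'][195:275,280:380,::-1],None,fx=7,fy=7,interpolation=cv2.INTER_NEAREST))
E
```

```text
t 5.6 p [ 0.4726 -0.0219  0.0686] heading 169.5 tz [ 0.004  0.05  -0.999] F [-0.  -0.3 -0.2]
bench xy [-84.9  -1.2]
```

View pics/s4.png

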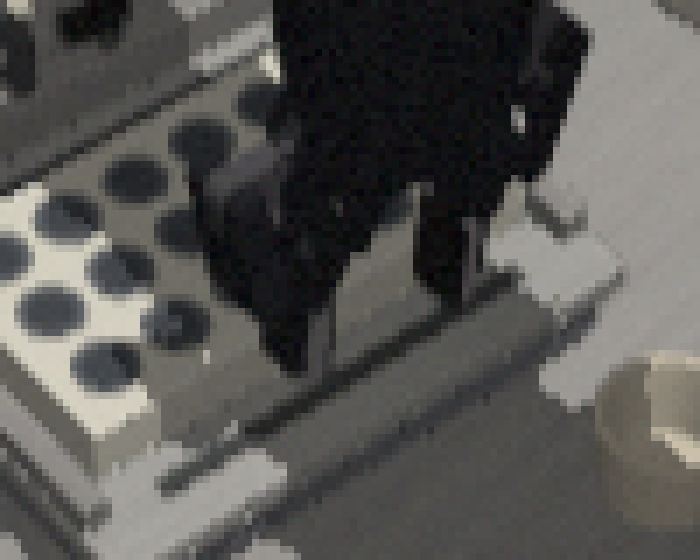

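The tips are just above the deck, at crop (315,375) and (465,300), in front of the mould face. Pushing towards the fence.

Call:
drive_tool --deltas '[{"slide": [-0.005, 0, 0], "yaw": 0}, {"slide": [-0.005, 0, 0], "yaw": 0}, {"slide": [-0.005, 0, 0], "yaw": 0}, {"slide": [-0.005, 0, 0], "yaw": 0}, {"slide": [-0.005, 0, 0], "yaw": 0}, {"slide": [-0.005, 0, 0], "yaw": 0}, {"slide": [-0.003, 0, 0], "yaw": 0}]'

```text
clock: 6.23
ee_pos: [0.5066, -0.0281, 0.069]
tool_rot: [0.288, 3.126, 0.079]
wrist_force: [0.3, -0.1, 0.1]
finger_gap: 0.0511
gripper_force: 0.0
```

Call:
drive_tool --deltas '[{"slide": [-0.002, 0, 0], "yaw": 0}, {"slide": [-0.002, 0, 0], "yaw": 0}, {"slide": [-0.002, 0, 0], "yaw": 0}]'

```text
clock: 6.48
ee_pos: [0.5115, -0.029, 0.0689]
tool_rot: [0.288, 3.127, 0.079]
wrist_force: [-0.8, -0.6, 0.3]
finger_gap: 0.0511
gripper_force: 0.0
```

```bash
python3 st.py
```

```text
t 6.4833 p [ 0.5115 -0.029   0.0689] heading 169.5 tz [ 0.005  0.05  -0.999] F [-0.8 -0.6  0.3]
bench xy [-45.4  -1.3]
```

Call:
drive_tool --deltas '[{"slide": [-0.002, 0, 0], "yaw": 0}, {"slide": [-0.002, 0, 0], "yaw": 0}]'

```text
clock: 6.65
ee_pos: [0.5155, -0.0297, 0.069]
tool_rot: [0.288, 3.127, 0.079]
wrist_force: [0.2, 0.4, 0.4]
finger_gap: 0.0512
gripper_force: 0.0
```

Call:
drive_tool --deltas '[{"slide": [-0.002, 0, 0], "yaw": 0}, {"slide": [-0.002, 0, 0], "yaw": 0}]'

```text
clock: 6.82
ee_pos: [0.5195, -0.0305, 0.069]
tool_rot: [0.288, 3.127, 0.079]
wrist_force: [1.4, 0.1, 0.0]
finger_gap: 0.051
gripper_force: 0.0
```

```bash
python3 st.py; python3 - <<'E'
from h import *
d=robot.get_image('side')
cv2.imwrite('pics/s5.png',cv2.resize(d['pixels'][150:275,235:375,::-1],None,fx=4,fy=4))
E
```

```text
t 6.8167 p [ 0.5195 -0.0305  0.069 ] heading 169.5 tz [ 0.005  0.05  -0.999] F [1.4 0.1 0. ]
bench xy [-37.2  -1.3]
```

View pics/s5.png

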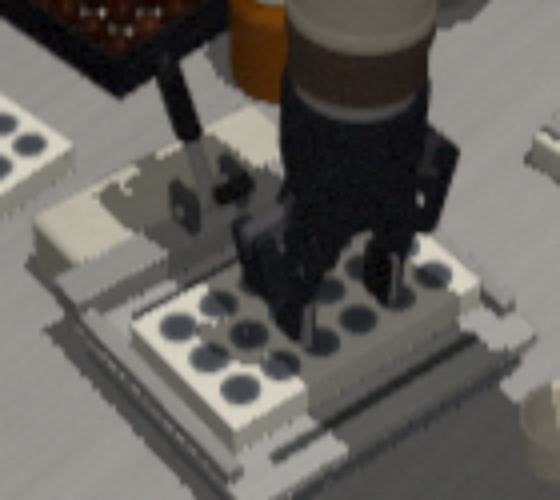

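The mould hasn't moved. The fingertips, at crop (305,345), are gliding over its top, so they are higher than assumed. I'll work out their height by ray and back off.

Call:
drive_tool --deltas '[{"slide": [0, 0, -0.01], "yaw": 0}, {"slide": [0.016, 0, 0], "yaw": 0}, {"slide": [0.016, 0, 0], "yaw": 0}, {"slide": [0.016, 0, 0], "yaw": 0}, {"slide": [0, 0, 0], "yaw": 0}]'

```text
clock: 7.28
ee_pos: [0.4688, -0.0218, 0.0795]
tool_rot: [-0.287, -3.124, -0.079]
wrist_force: [-0.3, -0.6, -0.8]
finger_gap: 0.0509
gripper_force: 0.0
```

```bash
python3 - <<'E'
from h import *
d=robot.get_image('side');T=np.linalg.inv(d['world_to_cam']);K=d['camera_matrix'];
th=np.radians(-10.2);X=np.array([np.cos(th),np.sin(th)]);Y=np.array([-X[1],X[0]]);o=np.array([.5564,-.0358])
for (u,v),bx in(((325,248.6),-84.9),((311.2,237),-37.2)):
    a=[(u-K[0,2])/K[0,0],(v-K[1,2])/K[1,1],1];r=T[:3,:3]@a;c=T[:3,3]
    for off in(-11,0,11):
        n=np.r_[X,0];t=((bx+off)/1000+o@X-c@n)/(r@n);p=c+t*r
        print(off,p.round(4),'by',((p[:2]-o)@Y*1000).round(1))
E
python3 st.py
```

```text
-11 [0.467  0.0087 0.0807] by 28.0
0 [ 0.4761 -0.0024  0.0633] by 18.7
11 [ 0.4853 -0.0135  0.0458] by 9.3
-11 [0.5141 0.0011 0.0758] by 28.8
0 [ 0.5234 -0.0092  0.0597] by 20.3
11 [ 0.5327 -0.0196  0.0436] by 11.8
t 7.3333 p [ 0.471  -0.0221  0.0798] heading 169.5 tz [ 0.004  0.05  -0.999] F [ 0.7 -0.3 -0.4]
bench xy [-86.5  -1.6]
```

Closing the gripper so the fingertip length is known, then checking the tip.

Call:
drive_tool --deltas '[{"slide": [0, 0, 0], "yaw": 0}, {"slide": [0, 0, 0], "yaw": 0}, {"slide": [0, 0, 0], "yaw": 0}, {"slide": [0, 0, 0], "yaw": 0}, {"slide": [0, 0, 0], "yaw": 0}, {"slide": [0, 0, 0], "yaw": 0}]' --claw 0

```text
clock: 7.83
ee_pos: [0.4723, -0.0223, 0.079]
tool_rot: [0.288, 3.127, 0.079]
wrist_force: [-0.0, -0.8, 0.3]
finger_gap: -0.0
gripper_force: 0.0
```

```bash
python3 st.py; python3 - <<'E'
from h import *
d=robot.get_image('side')
cv2.imwrite('pics/s6.png',cv2.resize(d['pixels'][150:275,255:395,::-1],None,fx=5,fy=4.5))
print(robot.get_state()['finger_gap'])
E
```

```text
t 7.8333 p [ 0.4723 -0.0223  0.079 ] heading 169.5 tz [ 0.005  0.05  -0.999] F [-0.  -0.8  0.3]
bench xy [-85.1  -1.6]
-5.610811594164691e-07
```

View pics/s6.png

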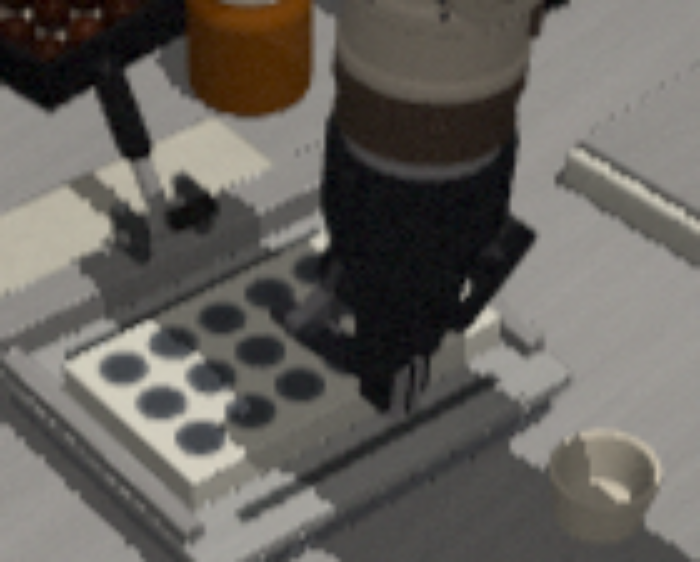

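Closed tips are at crop (395,412), in front of the mould face. Descending slowly and watching the force.

Call:
drive_tool --deltas '[{"slide": [0, 0, 0.004], "yaw": 0}, {"slide": [0, 0, 0.004], "yaw": 0}, {"slide": [0, 0, 0.003], "yaw": 0}, {"slide": [0, 0, 0], "yaw": 0}]'

```text
clock: 8.22
ee_pos: [0.4714, -0.0216, 0.0672]
tool_rot: [-0.287, -3.126, -0.079]
wrist_force: [-0.4, 1.2, -0.1]
finger_gap: -0.0002
gripper_force: 0.0
```

```bash
python3 st.py; python3 - <<'E'
from h import *
d=robot.get_image('side');T=np.linalg.inv(d['world_to_cam']);K=d['camera_matrix'];
g=d['pixels'].astype(int).max(-1)
print(g[236:262:1,325:347])
th=np.radians(-10.2);X=np.array([np.cos(th),np.sin(th)]);Y=np.array([-X[1],X[0]])
pt=robot.get_state()['ee_pos'];w=np.array(d['world_to_cam'])
for z in(-.005,-.010,-.015,-.022):
  for off in((-.011,0),(-.011,.014),(.011,.014)):
    p=np.r_[pt[:2]+off[0]*X+off[1]*Y,pt[2]+z,1];c=w@p;print(z,off,(K[:2,:2].diagonal()*c[:2]/c[2]+K[:2,2]).round(1))
E
```

```text
t 8.2167 p [ 0.4714 -0.0216  0.0672] heading 169.5 tz [ 0.003  0.05  -0.999] F [-0.4  1.2 -0.1]
bench xy [-86.2  -1.1]
[[ 11  21  21  19  25  13  19  14  28  33  58  65  14  68  60  47  86  86
   85  87  79  75]
 [ 73  36  16  16  15  18  21  16  32  61  70  59  23  70  51  54  87  86
   88  73  58  48]
 [ 96  68  16  21  16  21  17  16  33  71  75  56  31  71  39  59  85  74
   63  45  40  36]
 [102  79  18  13  17  19  22  19  44  66  68  51  35  70  33  67  75  51
   39  34  38  45]
 [101  78  23  24  21  20  16  19  43  68  69  39  34  67  38  54  51  39
   37  37  53  75]
 [100  92  36  19   8  14  17  20  54  68  72  32  52  69  33  42  36  37
   53  72  79  88]
 [100 100  79  29  22  23  22  19  57  73  70  29  58  72  40  30  36  50
   78  88  87  87]
 [ 99  97  92  71  26  22  21  23  55  70  70  24  57  70  38  51  72  76
   88  88  85  86]
 [ 81  90  87  88  71  25  18  21  61  69  70  18  55  63  69  81  88  88
   87  85  87  87]
 [ 82  89  91  89  89  69  32  53  72  70  67  26  56  77  88  89  89  86
   88  87  86  86]
 [ 89  89  93  90  77  67  40  57  68  62  61  70  
[... 1158 characters left out ...]
 [ 90  83  85  82  82  74  74  64  58  57  58  61  74  76  76  76  78  77
   76  77  75  78]
 [ 86  80  80  78  65  61  61  59  58  61  68  71  77  74  75  77  76  74
   76  79  76  79]
 [ 82  77  71  69  52  54  56  63  59  74  78  79  78  75  75  77  76  77
   78  78  80  78]]
-0.005 (-0.011, 0) [335.4 248. ]
-0.005 (-0.011, 0.014) [330.5 251. ]
-0.005 (0.011, 0.014) [324.2 244.9]
-0.01 (-0.011, 0) [335.3 249.4]
-0.01 (-0.011, 0.014) [330.4 252.4]
-0.01 (0.011, 0.014) [324.2 246.3]
-0.015 (-0.011, 0) [335.2 250.8]
-0.015 (-0.011, 0.014) [330.3 253.8]
-0.015 (0.011, 0.014) [324.1 247.7]
-0.022 (-0.011, 0) [335.1 252.8]
-0.022 (-0.011, 0.014) [330.2 255.8]
-0.022 (0.011, 0.014) [324.  249.7]
```

```bash
cat > mould.py <<'E'
from h import *
th=np.radians(-10.2);o=np.array([.5564,-.0358]);c,s=np.cos(th),np.sin(th)
for n in('top','side'):
    W=cloud(robot.get_image(n)).reshape(-1,3);W=W[~np.isnan(W[:,0])];d=W[:,:2]-o
    Q=np.c_[d@[c,s],d@[-s,c],W[:,2]]*1000
    for y in(-75,-60,60,75):
        q=Q[(abs(Q[:,1]-y)<5)&(Q[:,2]>59)&(Q[:,2]<68)]
        m=q[(q[:,0]>-80)&(q[:,0]<66.5),0];print(n,y,len(m),np.percentile(m,[2,98]).round(1) if len(m)>5 else '')
E
python3 mould.py
```

```text
top -75 25 [24.6 40.3]
top -60 29 [23.2 40.1]
top 60 170 [-58.5  36.9]
top 75 163 [-58.7  37.9]
side -75 5 
side -60 7 [-60.7  35.6]
side 60 146 [-60.9  35.3]
side 75 153 [-61.2  34.6]
```

Call:
drive_tool --deltas '[{"slide": [0, 0, 0.003], "yaw": 0}, {"slide": [0, 0, 0.003], "yaw": 0}, {"slide": [0, 0, 0], "yaw": 0}]'

```text
clock: 8.62
ee_pos: [0.4718, -0.0213, 0.0616]
tool_rot: [-0.288, -3.127, -0.079]
wrist_force: [-0.3, -0.8, 0.2]
finger_gap: 0.0
gripper_force: 0.0
```

Call:
drive_tool --deltas '[{"slide": [0, 0, 0.002], "yaw": 0}, {"slide": [0, 0, 0.001], "yaw": 0}, {"slide": [0, 0, 0], "yaw": 0}]'

```text
clock: 8.87
ee_pos: [0.472, -0.0212, 0.0589]
tool_rot: [-0.288, -3.127, -0.079]
wrist_force: [-0.3, -0.0, 0.3]
finger_gap: 0.0001
gripper_force: 0.0
```

Call:
drive_tool --deltas '[{"slide": [0, 0, 0.002], "yaw": 0}, {"slide": [0, 0, 0.001], "yaw": 0}, {"slide": [0, 0, 0], "yaw": 0}]'

```text
clock: 9.12
ee_pos: [0.4721, -0.0211, 0.0559]
tool_rot: [-0.288, -3.127, -0.079]
wrist_force: [0.3, 0.4, -0.0]
finger_gap: 0.0003
gripper_force: 0.0
```

```bash
python3 st.py; python3 - <<'E'
from h import *
d=robot.get_image('side')
cv2.imwrite('pics/s7.png',cv2.resize(d['pixels'][210:270,300:380,::-1],None,fx=8,fy=8,interpolation=cv2.INTER_NEAREST))
E
```

```text
t 9.1167 p [ 0.4721 -0.0211  0.0559] heading 169.5 tz [ 0.005  0.05  -0.999] F [ 0.3  0.4 -0. ]
bench xy [-85.6  -0.4]
```

View pics/s7.png

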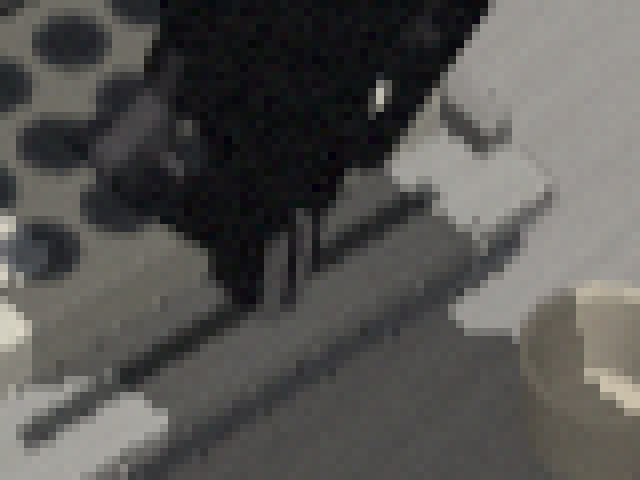

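Tips are at crop (280,310), close above the deck with no contact. Down a little more, then push.

Call:
drive_tool --deltas '[{"slide": [0, 0, 0.002], "yaw": 0}, {"slide": [0, 0, 0.001], "yaw": 0}, {"slide": [0, 0, 0], "yaw": 0}]'

```text
clock: 9.42
ee_pos: [0.4721, -0.0209, 0.0529]
tool_rot: [-0.288, -3.127, -0.079]
wrist_force: [-0.2, -0.4, 0.6]
finger_gap: 0.0001
gripper_force: 0.0
```

Call:
drive_tool --deltas '[{"slide": [-0.004, 0, 0], "yaw": 0}, {"slide": [-0.004, 0, 0], "yaw": 0}, {"slide": [-0.004, 0, 0], "yaw": 0}, {"slide": [-0.004, 0, 0], "yaw": 0}, {"slide": [-0.004, 0, 0], "yaw": 0}]'

```text
clock: 9.83
ee_pos: [0.4911, -0.0244, 0.0529]
tool_rot: [-0.287, -3.125, -0.08]
wrist_force: [-3.4, 0.6, 3.0]
finger_gap: 0.0
gripper_force: 1.9
```

```bash
python3 st.py; python3 mould.py
```

```text
t 9.8333 p [ 0.4911 -0.0244  0.0529] heading 169.5 tz [ 0.002  0.051 -0.999] F [-3.4  0.6  3. ]
bench xy [-66.2  -0.3]
top -75 0 
top -60 0 
top 60 160 [-53.8  41.2]
top 75 159 [-54.   41.7]
side -75 19 [-54.9 -30.3]
side -60 10 [-55.7 -50.7]
side 60 148 [-55.8  42.2]
side 75 157 [-55.6  40.7]
```

It moves. Continuing until the force rises.

Call:
drive_tool --deltas '[{"slide": [-0.003, 0, 0], "yaw": 0}, {"slide": [-0.003, 0, 0], "yaw": 0}, {"slide": [-0.003, 0, 0], "yaw": 0}, {"slide": [-0.003, 0, 0], "yaw": 0}, {"slide": [-0.003, 0, 0], "yaw": 0}, {"slide": [-0.003, 0, 0], "yaw": 0}, {"slide": [-0.003, 0, 0], "yaw": 0}, {"slide": [-0.001, 0, 0], "yaw": 0}]'

```text
clock: 10.6
ee_pos: [0.5143, -0.0287, 0.053]
tool_rot: [0.288, 3.126, 0.079]
wrist_force: [-2.2, 0.1, -1.3]
finger_gap: -0.0001
gripper_force: 0.8
```

Call:
drive_tool --deltas '[{"slide": [-0.001, 0, 0], "yaw": 0}, {"slide": [-0.001, 0, 0], "yaw": 0}]'

```text
clock: 10.77
ee_pos: [0.5154, -0.0289, 0.053]
tool_rot: [-0.288, -3.127, -0.079]
wrist_force: [-2.3, 0.4, 0.6]
finger_gap: 0.0001
gripper_force: 1.1
```

Call:
drive_tool --deltas '[{"slide": [-0.001, 0, 0], "yaw": 0}, {"slide": [-0.001, 0, 0], "yaw": 0}]'

```text
clock: 10.93
ee_pos: [0.5167, -0.0293, 0.0529]
tool_rot: [-0.288, -3.126, -0.079]
wrist_force: [-5.6, 0.0, 2.8]
finger_gap: 0.0005
gripper_force: 2.9
```

```bash
python3 st.py; python3 mould.py
```

```text
t 10.9333 p [ 0.5167 -0.0293  0.0529] heading 169.5 tz [ 0.003  0.05  -0.999] F [-5.6  0.   2.8]
bench xy [-40.2  -0.7]
top -75 0 
top -60 0 
top 60 151 [-27.7  63.7]
top 75 155 [-27.6  64. ]
side -75 24 [-30.2   1.4]
side -60 10 [-31.2 -23.9]
side 60 140 [-30.4  63.5]
side 75 148 [-29.3  64.6]
```

Force is rising at the expected place (face at about -30). Pressing it home.

Call:
drive_tool --deltas '[{"slide": [-0.001, 0, 0], "yaw": 0}, {"slide": [-0.001, 0, 0], "yaw": 0}, {"slide": [0, 0, 0], "yaw": 0}]'

```text
clock: 11.28
ee_pos: [0.5169, -0.0295, 0.0529]
tool_rot: [-0.288, -3.123, -0.079]
wrist_force: [-8.8, -0.1, 5.5]
finger_gap: 0.0002
gripper_force: 4.3
```

Call:
drive_tool --deltas '[{"slide": [-0.001, 0, 0], "yaw": 0}, {"slide": [0, 0, 0], "yaw": 0}, {"slide": [0, 0, 0], "yaw": 0}]'

```text
clock: 11.53
ee_pos: [0.517, -0.0296, 0.0528]
tool_rot: [-0.288, -3.122, -0.079]
wrist_force: [-10.7, 1.1, 7.4]
finger_gap: -0.0004
gripper_force: 5.3
```

```bash
python3 st.py; python3 mould.py
```

```text
t 11.5333 p [ 0.517  -0.0296  0.0528] heading 169.5 tz [-0.001  0.051 -0.999] F [-10.7   1.1   7.4]
bench xy [-39.9  -0.9]
top -75 0 
top -60 0 
top 60 149 [-27.4  63.4]
top 75 159 [-28.5  64.2]
side -75 21 [-31.1   0.1]
side -60 12 [-31.  -24.4]
side 60 139 [-29.1  63.9]
side 75 144 [-28.8  63.7]
```

The mould is seated: force climbs with no further motion. Backing off, rising and crossing to behind the clamp handle.

Call:
drive_tool --deltas '[{"slide": [0.008, 0, 0], "yaw": 0}, {"slide": [0.012, 0, 0], "yaw": 0}, {"slide": [0, 0, -0.03], "yaw": 0}, {"slide": [0, 0, -0.035], "yaw": 0}, {"slide": [0, 0, -0.035], "yaw": 0}, {"slide": [0, 0, -0.035], "yaw": 0}, {"slide": [0, 0, -0.03], "yaw": 0}, {"slide": [0, 0.006, 0], "yaw": 0}]'

```text
clock: 12.3
ee_pos: [0.5061, -0.0298, 0.2259]
tool_rot: [0.288, 3.11, 0.078]
wrist_force: [1.1, 0.2, 0.5]
finger_gap: -0.0002
gripper_force: 0.0
```

```bash
python3 st.py; python3 mould.py
```

```text
t 12.3 p [ 0.5061 -0.0298  0.2259] heading 169.4 tz [ 0.022  0.048 -0.999] F [1.1 0.2 0.5]
bench xy [-50.5  -3. ]
top -75 0 
top -60 0 
top 60 147 [-26.6  64. ]
top 75 163 [-28.  64.]
side -75 122 [-28.   62.5]
side -60 132 [-29.6  63.9]
side 60 140 [-29.8  60.9]
side 75 147 [-29.7  65.4]
```

Call:
drive_tool --deltas '[{"slide": [-0.03, 0, 0], "yaw": 0}, {"slide": [-0.03, 0, 0], "yaw": 0}, {"slide": [-0.03, 0, 0], "yaw": 0}, {"slide": [-0.03, 0, 0], "yaw": 0}, {"slide": [-0.03, 0, 0], "yaw": 0}, {"slide": [-0.03, 0, 0], "yaw": 0}, {"slide": [-0.025, 0, 0], "yaw": 0}, {"slide": [0, 0, 0], "yaw": 0}]'

```text
clock: 13.07
ee_pos: [0.7056, -0.0668, 0.2108]
tool_rot: [-0.288, -3.124, -0.079]
wrist_force: [-1.2, 1.1, -1.7]
finger_gap: -0.0002
gripper_force: 0.0
```

```bash
python3 st.py
```

```text
t 13.0667 p [ 0.7056 -0.0668  0.2108] heading 169.5 tz [ 0.001  0.05  -0.999] F [-1.2  1.1 -1.7]
bench xy [152.4  -4.1]
```

Call:
drive_tool --deltas '[{"slide": [0, 0, 0.02], "yaw": 0}, {"slide": [0, 0, 0.02], "yaw": 0}, {"slide": [0, 0, 0.016], "yaw": 0}, {"slide": [0, 0, 0.01], "yaw": 0}, {"slide": [0, 0, 0], "yaw": 0}, {"slide": [0, 0, 0], "yaw": 0}]'

```text
clock: 13.57
ee_pos: [0.7021, -0.0625, 0.1504]
tool_rot: [-0.287, -3.126, -0.079]
wrist_force: [0.1, -0.4, 0.1]
finger_gap: 0.0003
gripper_force: 0.0
```

```bash
python3 st.py
```

```text
t 13.5667 p [ 0.7021 -0.0625  0.1504] heading 169.5 tz [ 0.003  0.05  -0.999] F [ 0.1 -0.4  0.1]
bench xy [148.1  -0.5]
```

Call:
drive_tool --deltas '[{"slide": [0.005, 0, 0.005], "yaw": 0}, {"slide": [0.005, 0, 0], "yaw": 0}, {"slide": [0.005, 0, 0], "yaw": 0}, {"slide": [0.005, 0, 0], "yaw": 0}, {"slide": [0.005, 0, 0], "yaw": 0}]'

```text
clock: 13.98
ee_pos: [0.6844, -0.059, 0.1533]
tool_rot: [0.286, 3.109, 0.077]
wrist_force: [8.4, -2.9, 13.5]
finger_gap: 0.0002
gripper_force: 6.9
```

Call:
drive_tool --deltas '[{"slide": [0.005, 0, 0], "yaw": 0}, {"slide": [0.005, 0, 0], "yaw": 0}, {"slide": [0.005, 0, 0], "yaw": 0}, {"slide": [0.005, 0, 0], "yaw": 0}]'

```text
clock: 14.32
ee_pos: [0.6675, -0.056, 0.1582]
tool_rot: [0.285, 3.1, 0.077]
wrist_force: [5.2, -0.8, 5.7]
finger_gap: 0.0002
gripper_force: 1.4
```

Call:
drive_tool --deltas '[{"slide": [0.005, 0, 0], "yaw": 0}, {"slide": [0.005, 0, 0], "yaw": 0}, {"slide": [0.005, 0, 0], "yaw": 0}, {"slide": [0.005, 0, 0], "yaw": 0}]'

```text
clock: 14.65
ee_pos: [0.6378, -0.0503, 0.1462]
tool_rot: [-0.287, -3.126, -0.079]
wrist_force: [0.0, 0.1, -0.3]
finger_gap: 0.0002
gripper_force: 0.0
```

```bash
python3 st.py;python3 - <<'E'
from h import *
d=robot.get_image('side')
cv2.imwrite('pics/s8.png',cv2.resize(d['pixels'][130:260,220:380,::-1],None,fx=4,fy=4))
E
```

```text
t 14.65 p [ 0.6378 -0.0503  0.1462] heading 169.5 tz [ 0.003  0.05  -0.999] F [ 0.   0.1 -0.3]
bench xy [82.7  0.1]
```

View pics/s8.png

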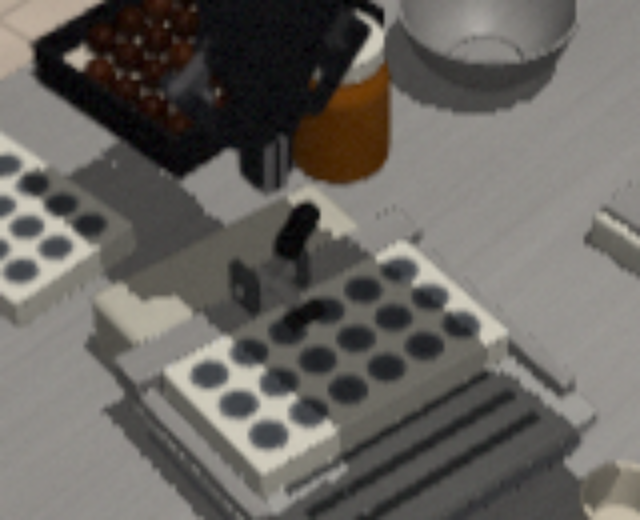

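The handle has swung over to the mould side at (297,230) and the pad is on the rim at (303,318). Next I rise, turn and go to the control box.

Call:
drive_tool --deltas '[{"slide": [0, 0, -0.02], "yaw": 0}, {"slide": [0, 0, -0.02], "yaw": -7.1}, {"slide": [0, 0, -0.02], "yaw": -7.1}, {"slide": [0, 0, -0.02], "yaw": -7.1}, {"slide": [0, 0, 0], "yaw": -7.0}, {"slide": [0, 0, 0], "yaw": 0}]'

```text
clock: 15.2
ee_pos: [0.6391, -0.0546, 0.2275]
tool_rot: [-0.486, 3.088, 0.076]
wrist_force: [-0.1, -1.0, -0.3]
finger_gap: 0.0
gripper_force: 0.0
```

Call:
drive_tool --deltas '[{"slide": [0.0066, 0.0297, 0], "yaw": 0}, {"slide": [0.0066, 0.0297, 0], "yaw": 0}, {"slide": [0.0066, 0.0297, 0], "yaw": 0}, {"slide": [0.0066, 0.0297, 0], "yaw": 0}, {"slide": [0.0066, 0.0297, 0], "yaw": 0}, {"slide": [0.0066, 0.0297, 0], "yaw": 0}, {"slide": [0.0066, 0.0297, 0], "yaw": 0}, {"slide": [0, 0, 0], "yaw": 0}]'

```text
clock: 15.87
ee_pos: [0.5275, 0.133, 0.2342]
tool_rot: [-0.488, 3.094, 0.08]
wrist_force: [0.6, -0.0, 0.4]
finger_gap: -0.0003
gripper_force: 0.0
```

```bash
python3 st.py; python3 mould.py; cat > clamp.py <<'E'
from h import *
th=np.radians(-10.2);o=np.array([.5564,-.0358]);c,s=np.cos(th),np.sin(th)
for n in('top','side'):
    W=cloud(robot.get_image(n)).reshape(-1,3);W=W[~np.isnan(W[:,0])];d=W[:,:2]-o
    Q=np.c_[d@[c,s],d@[-s,c],W[:,2]]*1000
    q=Q[(abs(Q[:,1])<20)&(Q[:,0]>20)&(Q[:,0]<150)&(Q[:,2]>100)&(Q[:,2]<175)]
    for z in range(100,170,10):
        r=q[(q[:,2]>=z)&(q[:,2]<z+10)]
        if len(r):print(n,z,len(r),np.median(r,0).round(1))
E
python3 clamp.py
```

```text
t 15.8667 p [0.5275 0.133  0.2342] heading -162.1 tz [ 0.001  0.052 -0.999] F [ 0.6 -0.   0.4]
bench xy [-58.3 161. ]
top -75 153 [-27.6  63.8]
top -60 148 [-27.6  64.2]
top 60 156 [-28.4  63.5]
top 75 160 [-28.5  65.5]
side -75 120 [-29.6  62.9]
side -60 122 [-29.6  64.5]
side 60 142 [-29.1  64.3]
side 75 147 [-30.1  63.7]
top 100 2 [ 74.8  -0.9 101.5]
top 110 4 [ 70.1  -1.5 115.6]
top 120 10 [ 67.2  -1.7 123.4]
top 130 8 [ 62.6   1.2 135.3]
top 140 11 [ 56.8  -3.2 143.1]
top 150 36 [ 47.3   0.3 156.5]
top 160 10 [ 45.1  -2.3 162. ]
side 100 7 [ 68.2   3.8 105.6]
side 110 12 [ 61.    4.6 116. ]
side 120 15 [ 55.6   6.3 124.4]
side 130 15 [ 50.8   5.  134.2]
side 140 20 [ 44.1   5.8 144.6]
side 150 37 [ 43.1   2.5 156.3]
side 160 3 [ 43.8  -2.1 161.8]
```

The clamp is at about 0.95 rad (tip at bench x 46) and the mould is still seated. On to the toggle.

Call:
drive_tool --deltas '[{"slide": [0.0061, 0.0296, 0], "yaw": 0}, {"slide": [0.0061, 0.0296, 0], "yaw": 0}, {"slide": [0.0061, 0.0296, 0], "yaw": 0}, {"slide": [0.0061, 0.0296, 0], "yaw": 0}, {"slide": [0.0061, 0.0296, 0], "yaw": 0}, {"slide": [0.0061, 0.0296, 0], "yaw": 0}, {"slide": [0.0061, 0.0296, 0], "yaw": 0}, {"slide": [0, 0, 0], "yaw": 0}]'

```text
clock: 16.73
ee_pos: [0.4258, 0.3161, 0.2436]
tool_rot: [-0.488, 3.091, 0.079]
wrist_force: [0.8, -0.3, -0.2]
finger_gap: -0.0003
gripper_force: 0.0
```

```bash
cat > bx.py <<'E'
from h import *
th=np.radians(17.8);X=np.array([np.cos(th),np.sin(th)]);Y=np.array([-X[1],X[0]]);o=np.array([.486,.3113])
d=robot.get_state()['ee_pos'];print('tcp in box',((d[:2]-o)@X*1000).round(1),((d[:2]-o)@Y*1000).round(1),d[2].round(4))
for n in('top','side'):
    W=cloud(robot.get_image(n)).reshape(-1,3);W=W[~np.isnan(W[:,0])];d=W[:,:2]-o
    Q=np.c_[d@X,d@Y,W[:,2]]*1000
    for yc in(30,-30):
        q=Q[(abs(Q[:,1]-yc)<14)&(abs(Q[:,0])<45)]
        for z in range(70,130,10):
            r=q[(q[:,2]>=z)&(q[:,2]<z+10)]
            if len(r)>2:print(n,yc,z,len(r),np.median(r,0).round(1))
E
python3 st.py; python3 bx.py
```

```text
t 16.7333 p [0.4258 0.3161 0.2436] heading -162.1 tz [ 0.004  0.052 -0.999] F [ 0.8 -0.3 -0.2]
bench xy [-190.8  323.2]
tcp in box -55.9 22.9 0.2436
top 30 70 6 [-1.7 26.1 74.3]
top 30 80 5 [-7.5 25.  82.8]
top 30 90 4 [-9.5 25.3 93.3]
top 30 100 8 [-12.8  24.7 105.4]
top 30 110 8 [-16.4  25.5 114.2]
top -30 70 3 [  0.8 -33.6  71.5]
top -30 80 16 [ -6.2 -32.8  88.1]
top -30 90 12 [-10.9 -32.3  93.2]
side 30 70 8 [-6.2 34.3 74. ]
side 30 80 8 [-10.9  34.2  83.1]
side 30 90 6 [-16.   35.2  97.1]
side 30 100 12 [-18.9  36.2 106.4]
side 30 110 14 [-21.9  36.  114.8]
side 30 120 39 [-26.2  33.  125.2]
side -30 70 5 [ -6.8 -24.2  75.4]
side -30 80 21 [-10.9 -24.6  86.7]
side -30 90 22 [-11.2 -28.   92.1]
```

Call:
drive_tool --deltas '[{"slide": [0, 0, 0.03], "yaw": 0}, {"slide": [0, 0, 0.03], "yaw": 0}, {"slide": [0, 0, 0.03], "yaw": 0}, {"slide": [0, 0, 0.02], "yaw": 0}, {"slide": [0, 0, 0.015], "yaw": 0}, {"slide": [0, 0, 0], "yaw": 0}, {"slide": [0, 0, 0], "yaw": 0}]'

```text
clock: 17.42
ee_pos: [0.4282, 0.3175, 0.1182]
tool_rot: [-0.479, 3.093, 0.074]
wrist_force: [0.2, -0.5, 0.1]
finger_gap: 0.0001
gripper_force: 0.0
```

```bash
python3 st.py; python3 bx.py|head -1
```

```text
t 17.4167 p [0.4282 0.3175 0.1182] heading -162.4 tz [ 0.003  0.048 -0.999] F [ 0.2 -0.5  0.1]
bench xy [-188.7  325. ]
tcp in box -53.1 23.5 0.1182
```

Call:
drive_tool --deltas '[{"slide": [0, 0.006, 0], "yaw": 0}, {"slide": [-0.005, 0, 0], "yaw": 0}, {"slide": [-0.005, 0, 0], "yaw": 0}, {"slide": [-0.005, 0, 0], "yaw": 0}, {"slide": [-0.005, 0, 0], "yaw": 0}, {"slide": [-0.005, 0, 0], "yaw": 0}]'

```text
clock: 18.02
ee_pos: [0.4491, 0.3331, 0.1229]
tool_rot: [-0.485, 3.091, 0.079]
wrist_force: [-8.8, -5.4, 24.6]
finger_gap: 0.0001
gripper_force: 12.4
```

Call:
drive_tool --deltas '[{"slide": [-0.005, 0, 0], "yaw": 0}, {"slide": [-0.005, 0, 0], "yaw": 0}, {"slide": [-0.005, 0, 0], "yaw": 0}, {"slide": [-0.005, 0, 0], "yaw": 0}, {"slide": [-0.004, 0, 0], "yaw": 0}]'

```text
clock: 18.43
ee_pos: [0.4731, 0.3401, 0.1202]
tool_rot: [-0.484, 3.09, 0.076]
wrist_force: [-0.1, 0.0, -0.7]
finger_gap: 0.0002
gripper_force: 0.0
```

```bash
python3 st.py; python3 bx.py
```

```text
t 18.4333 p [0.4731 0.3401 0.1202] heading -162.2 tz [ 0.005  0.05  -0.999] F [-0.1  0.  -0.7]
bench xy [-148.6  355.2]
tcp in box -3.5 31.4 0.1202
top -30 80 11 [ -5.9 -33.4  86.5]
top -30 90 16 [-11.  -32.   93.2]
side 30 70 19 [ 1.5 32.3 75.4]
side 30 80 20 [ 6.1 31.9 84.5]
side 30 90 21 [ 9.7 34.  95.9]
side 30 100 6 [ 13.1  34.9 102.9]
side 30 120 12 [-14.2  36.1 128.1]
side -30 70 8 [ -5.9 -24.3  78.2]
side -30 80 18 [-10.7 -24.6  86.5]
side -30 90 24 [-11.4 -28.   91.5]
```

The toggle has snapped over and the short one is unchanged. Retreat up, then a final check.

Call:
drive_tool --deltas '[{"slide": [0.01, 0, 0], "yaw": 0}, {"slide": [0, 0, -0.03], "yaw": 0}, {"slide": [0, 0, -0.03], "yaw": 0}, {"slide": [0, 0, -0.03], "yaw": 0}, {"slide": [0.03, 0, -0.01], "yaw": 0}, {"slide": [0.03, 0, 0], "yaw": 0}, {"slide": [0, 0, 0], "yaw": 0}, {"slide": [0, 0, 0], "yaw": 0}]'

```text
clock: 19.2
ee_pos: [0.4039, 0.313, 0.2186]
tool_rot: [-0.485, 3.091, 0.075]
wrist_force: [0.2, -0.3, -0.2]
finger_gap: -0.0003
gripper_force: 0.0
```

```bash
python3 st.py; python3 bx.py|grep side; python3 mould.py; python3 clamp.py|grep -E ' 15'; python3 - <<'E'
from h import *
W=np.load('top0.npy');d=robot.get_image('top');V=cloud(d);im=d['pixels']
for n,(u,v) in dict(nozzle=(290,279),ram=(363,291),jar=(425,143)).items(): print(n,W[v-3:v+4,u-3:u+4,2].max(),V[v-3:v+4,u-3:u+4,2].max())
E
```

```text
t 19.2 p [0.4039 0.313  0.2186] heading -162.2 tz [ 0.004  0.049 -0.999] F [ 0.2 -0.3 -0.2]
bench xy [-211.9  316.3]
side 30 70 20 [ 2.2 32.1 75.3]
side 30 80 20 [ 6.  32.  84.1]
side 30 90 23 [ 8.9 33.2 97.2]
side 30 100 33 [ 13.4  33.2 105.7]
side 30 110 32 [ 17.3  32.2 116.2]
side 30 120 38 [ 22.5  32.2 124.9]
side -30 70 8 [ -7.8 -24.3  78.7]
side -30 80 14 [-10.8 -24.5  86.9]
top -75 156 [-27.7  65. ]
top -60 157 [-27.   62.5]
top 60 162 [-28.2  65. ]
top 75 154 [-28.2  64.4]
side -75 126 [-29.1  64.6]
side -60 129 [-29.  65.]
side 60 137 [-30.2  63.2]
side 75 137 [-29.8  63.9]
top 150 38 [ 46.5   0.2 156.5]
side 130 15 [ 48.8   5.2 135.3]
side 140 15 [ 46.1   5.2 145.9]
side 150 39 [ 42.8   2.3 156.9]
nozzle 0.046995831199515115 0.046949492868703535
ram 0.011074109836228807 0.008842337582709137
jar 0.10481392974871762 nan
```

```bash
python3 -c "
from plant import robot
print(robot.close_job())"
```

```text
the job is handed in; nothing more can be done
None
```

The job is handed in at about 19 s: the mould is against the fence, the clamp is snapped onto its rim and the long toggle is on, with the short toggle as found. I viewed 11 pictures, one over the limit of 10.

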